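# Load a bottle on the pad printer and index its shuttle

## Task

Lay the white bottle with the blue neck from the ware board gently on its side in the printer's cradle, its neck towards the robot and its foot up against the back stop, and let go of it. Then take the shuttle by its black knob and slide it smoothly and slowly under the red printing pad until you feel the ball click into the notch, without running on past it. Finish while still holding the knob in the grip, the ball seated in the notch ready for the print; leave everything else on the bench where it is.

Things in the scene. Friction and masses are not known exactly. Their poses are not given: they have to be found in the camera images.
- bottle_mid (a point): middle of the ceramic bottle, half-way up on its axis: 80 mm above the foot. White straight cylinder 56 mm across for the first 122 mm from the foot, then a blue shoulder and a neck 22 to 28 mm across, 160 mm tall in all, about 0.28 kg. z axis = the bottle's axis, from foot to neck. It starts upright on the ware board
- bottle: the same bottle; origin at the centre of its foot, z axis from foot to neck
- wareboard: wooden ware board, 140 x 330 mm, top 30 mm above the bench; origin at the bench under its centre, y axis along its length. The bottle and two other pots stand on it in one row along y, 110 mm apart, in any order
- machine: grey base plate of the pad printer, 480 mm long in y; origin on the bench midway between the two rails, half-way along. x axis across the rails, away from the robot; y along the rails, the way the shuttle is pushed. The red pad (46 mm across, tip 161 mm above the bench) hangs over the rails at the notch's y and machine x = -15 mm, from a green arm and column beyond it
- shuttle (a joint): travel of the shuttle along the rails towards +y of the machine, 0 to 0.23 m; starts near 0. The value at the notch differs from run to run (the printing head with the notch is clamped anywhere in 40 mm): find it from notch and by feel. It slides with 1 to 2 N of friction and stays where it is left
- cradle: cradle on the shuttle: two orange V saddles, 10 mm thick, at x = -45 and +45 mm, and a steel back stop, 58 mm high and 44 mm wide, rubber face at x = +65 mm. Origin on the shuttle's deck (50 mm above the bench) under the lying bottle's axis; x away from the robot, y along the rails, z up. The saddles reach 23 mm to each side of the axis and up to 19 mm below it: fingers beside the bottle clear them
- seat (a point): on the cradle, where the bottle's middle is when it lies home: cradle x = -15, y = 0, z = 42 mm, bottle axis along cradle x, neck towards -x, foot on the back stop, its underside 14 mm above the deck; axes as the cradle's
- knob: black upright cylindrical knob on the shuttle's trailing end, 22 mm across and 44 mm high on a 12 mm stem, its top 70 mm above the deck; origin at its foot on the deck, 125 mm from the cradle's origin towards -y of the machine
- knob_grip (a point): middle of the knob's gripping cylinder, 48 mm above the deck; axes as the machine's
- ball (a point): on the shuttle, where its ball plunger (10 mm ball, at the cradle's y, on the rear edge) meets the face of the brass index bar; axes as the machine's. It travels with the shuttle
- notch (a point): middle of the 8 mm wide notch in the brass index bar behind the shuttle (by the red mark), half-way up the bar; axes as the machine's. Seated = ball has the same y along the rails. Within about 4 mm the sprung ball draws the shuttle on with 3 to 5 N, and past the middle it resists, up to 10 to 16 N, before it jumps out; a shuttle let go in the notch centres itself. The rails go on past it
- tumbler: terracotta cup, 64 mm across, 85 mm tall, standing on the ware board; origin at its underside. Leave it alone
- lidded_pot: green glazed lidded pot, 64 mm across, 77 mm tall, standing on the ware board; origin at its underside. Leave it alone
- ink_jar: blue jar with a black lid, 60 mm across, 75 mm tall, on the bench; origin at its underside. Leave it alone
- spare_pad: red silicone pad on a round plate, 56 mm across, 42 mm tall, on the bench; origin at its underside. Leave it alone
- ink_knife: ink spatula with a dark wooden handle, 190 mm long, lying on the bench. Leave it alone
- brush: brush with a pale wooden handle, 170 mm long, lying on the bench. Leave it alone
- tape: roll of paper tape, 90 mm across, 25 mm tall, lying on the bench; origin at its underside. Leave it alone

How it is judged:
By the outcome, as a careful person would: the job done as asked, in the order asked, and still so for the second after the job is handed in, while the arm keeps its last pose, push and grip.
It also fails if it takes over 72 s, if anything falls off the work surface, if the arm or the gripper's body presses on something with over 40 N, if the wrist force passes 120 N, or if a joint passes its speed limit or range.

## Robot

A 6-joint arm with a two-finger parallel gripper is mounted at the origin on the work surface. World frame = base frame: x ahead of the robot, y to its left, z up, the work surface at z = 0. Lengths are in mm, angles in rad, forces in N, time in s.
With the tool pointing down it reaches from about 275 to 775 mm from the base axis. Payload 14.6 kg.
Tool frame: the origin (TCP) lies on the centre line of the jaws, within the pads' length; the fingertips stand 22 mm ahead of it and the grasp point (between the pads) lies 3 mm ahead of it (bot.tcp_to_tips is the distance from the TCP to the fingertips, in mm); z points along the fingers, y is the direction in which the jaws open and shut (so a half turn about z gives the same grasp; the last joint's range is limited). The gripper opens to 85 mm and grips with 20 to 120 N. Pads are 22 mm wide; open, the fingers measure 114 mm over their backs; the gripper's body (76 mm by 85 mm) begins 54 mm behind the grasp point. The pads swing forward as they close: fully open they stand 13 mm farther back than shut.
Start: joints at [-1.453, 0.263, -0.048, 1.259, 0, 1.415], TCP at [141.444, -505.591, 253.278] pointing down, gripper open.
Joint ranges: [-2.65, 2.65], [-0.89, 1.7], [-1.18, 1.37], [-2.13, 2.11], [-1.35, 1.29], [-3.14, 3.14]. Speed limits (rad/s): [1.89, 1.89, 2.57, 2.79, 3.14, 3.14].

## Interface

Orientations are given as a rotation vector (axis times angle).
In Python, from workcell import bot gives the robot as it stands. Calls block until the motion is done:
- bot.goto(position, orientation): joint-space move of the TCP to a pose.
- bot.move_linear(position, orientation=None, vel=150, guard=None): straight line of the TCP; orientation=None keeps the orientation; vel is the mean speed in mm/s. With guard (N) it stops when the force on the tool has changed by that much, and returns True; else False.
- bot.set_joints(angles): joint-space move.
- bot.open() and bot.grab(): open the fingers fully, or close them until they stop; the grip force is fixed at half the most.
- bot.dwell(seconds).
- bot.inverse_kinematics(position, orientation): joint angles nearest the present ones, or None.
- bot.get_state(): the state.
- bot.read_camera(name): name is "scene" or "top" or "wrist"; returns a dict with "color" (384x512x3 uint8, blue, green, red), "fov_y" (degrees; the focal length in pixels is half the picture's height over the tangent of half this angle, whatever the lens; pixels are square), "cx", "cy" (the principal point, pixels), "dist_coeffs" ([k1, k2, p1, p2, k3] as OpenCV has them; the pictures are not rectified), "extrinsics" (4x4, takes a point from world to camera coordinates); the wrist camera has in their place "hand_eye" (4x4, takes a point from camera to tool coordinates, whose origin is the TCP and whose axes are the flange's). Camera axes: x right, y down, z forward; pixel columns grow to the right and rows downward; lengths in mm; the calibration is good to about 2 mm. A picture is of the moment at which its call begins: read the wrist's pose just before it. There is no depth.
A pose or a line that the arm cannot do raises bot.Unreachable and nothing moves.
- bot.job_done(): hands the job in, once; it reports no verdict.
The state is a dict: "clock": time; "qpos": joint angles; "joint_velocities": joint speeds; "joint_efforts": joint torques, N m; "position": TCP position; "orientation": TCP orientation; "force": force on the tool from outside, world axes, zero at the start; "ft_torque": the same for the moment, N m; "grip_width": finger opening in mm.
Only numpy, scipy, OpenCV 4.12 (cv2) and the standard library are available. Lean on these libraries where they do the work, as an engineer would, in place of code of your own. Each camera call takes 0.05 s, during which the arm holds its last target. There are 200 camera calls.

## Working session

There is one attempt and no reset: what is moved stays moved. The work goes in short steps, each a Python script; the robot and the scene stay as the last script left them, time stands still between calls to the robot, and variables do not carry over. Pictures are saved under pics/ and viewed, about 8 in all and at most 12, crops included, and the job is handed in when it is done.

```bash
mkdir -p pics; ls; python3 - <<'E'
from workcell import bot
import cv2,numpy as np
for n in("scene","top"):
    c=bot.read_camera(n);cv2.imwrite(f"pics/{n}0.png",c["color"]);print(n,c["fov_y"],c["cx"],c["cy"],c["dist_coeffs"]);print(np.round(c["extrinsics"],4).tolist())
s=bot.get_state();print(s["clock"],s["position"],s["orientation"],s["grip_width"],s["force"])
c=bot.read_camera("wrist");print(c["fov_y"],np.round(c["hand_eye"],3).tolist())
E
```

```text
pics
scene 51.81488398016898 255.37373309982777 190.3985489412859 [0.00821447 0.         0.         0.         0.        ]
[[-0.5008, 0.8653, 0.0202, 275.3583], [0.5875, 0.357, -0.7262, -262.2891], [-0.6357, -0.3518, -0.6871, 1503.8794], [0.0, 0.0, 0.0, 1.0]]
top 54.03013586124935 253.49149103454715 194.29894282374508 [-0.0307213  0.         0.         0.         0.       ]
[[0.0196, -0.9997, 0.0111, -6.437], [-0.9986, -0.0202, -0.049, 546.4122], [0.0492, -0.0102, -0.9987, 1338.2469], [0.0, 0.0, 0.0, 1.0]]
0.1 [ 141.42418496 -505.35653284  252.8579504 ] [-3.11144036e+00 -4.27067148e-01  1.04726784e-05] 85.36230328664989 [0.61414002 0.22969662 0.26877746]
59.26886034593748 [[0.001, -0.956, -0.292, 75.065], [1.0, 0.001, -0.0, -0.225], [0.001, -0.292, 0.956, -120.353], [0.0, 0.0, 0.0, 1.0]]
```

View pics/scene0.png

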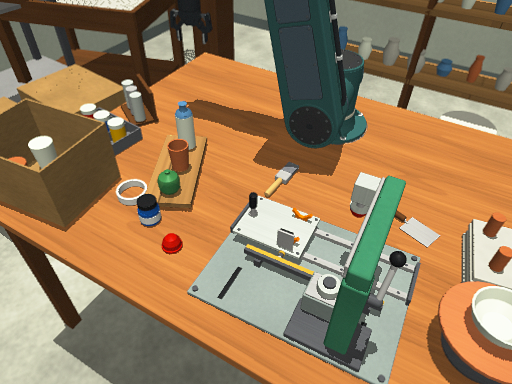

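View pics/top0.png

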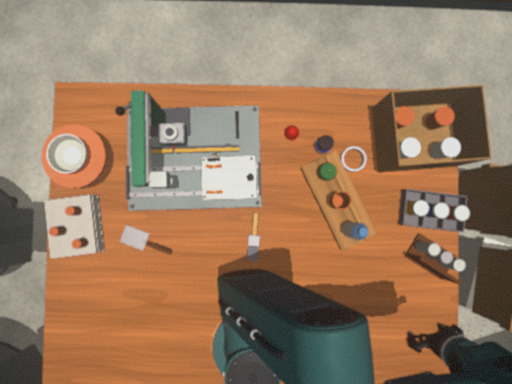

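Scene shows the bottle at (185,125) at the robot end of the board, and the shuttle with its knob at (253,202). The top view shows the bottle cap near (361,231), knob (250,177) and shuttle deck 203–257 x 156–199. I'll enlarge the machine in both.

```bash
python3 - <<'E'
import cv2
t=cv2.imread("pics/top0.png")[95:215,120:270];s=cv2.imread("pics/scene0.png")[175:325,215:425]
b=cv2.imread("pics/top0.png")[205:250,330:380]
cv2.imwrite("pics/ct.png",cv2.resize(t,None,fx=5,fy=5,interpolation=cv2.INTER_CUBIC))
cv2.imwrite("pics/cs.png",cv2.resize(s,None,fx=3.8,fy=3.8,interpolation=cv2.INTER_CUBIC))
E
cat > h.py <<'E'
from workcell import bot
import cv2,numpy as np
from scipy.spatial.transform import Rotation as R
from scipy.optimize import least_squares
def cam(n):
    s=bot.get_state();c=bot.read_camera(n)
    if n=="wrist":
        T=np.eye(4);T[:3,:3]=R.from_rotvec(s["orientation"]).as_matrix();T[:3,3]=s["position"]
        E=np.linalg.inv(T@np.array(c["hand_eye"]))
    else:E=np.array(c["extrinsics"])
    f=c["color"].shape[0]/2/np.tan(np.radians(c["fov_y"])/2)
    return dict(img=c["color"],E=E,K=np.array([[f,0,c["cx"]],[0,f,c["cy"]],[0,0,1]]),d=np.array(c["dist_coeffs"],float))
def proj(c,P):
    return cv2.projectPoints(np.atleast_2d(P).astype(float),cv2.Rodrigues(c["E"][:3,:3])[0],c["E"][:3,3],c["K"],c["d"])[0].reshape(-1,2)
def ray(c,uv):
    n=cv2.undistortPoints(np.array([[uv]],float),c["K"],c["d"]).ravel()
    Rt=c["E"][:3,:3].T
    return -Rt@c["E"][:3,3],Rt@np.array([n[0],n[1],1])
def onz(c,uv,z):
    o,d=ray(c,uv);return o+d*(z-o[2])/d[2]
def tri(obs):
    A=np.zeros((3,3));b=np.zeros(3)
    for c,uv in obs:
        o,d=ray(c,uv);d=d/np.linalg.norm(d);M=np.eye(3)-np.outer(d,d);A+=M;b+=M@o
    p=np.linalg.solve(A,b)
    return p,[np.round(proj(c,p)[0]-uv,1).tolist() for c,uv in obs]
E
```

```text
(no output)
```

View pics/ct.png

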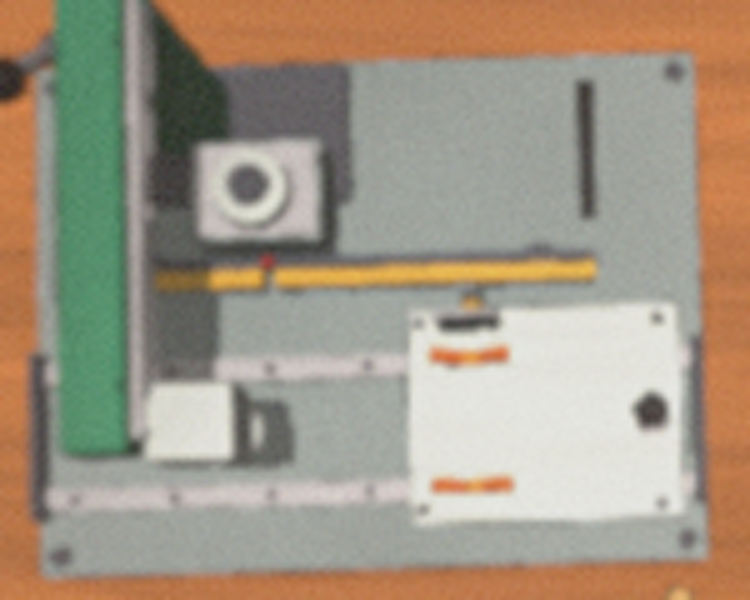

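View pics/cs.png

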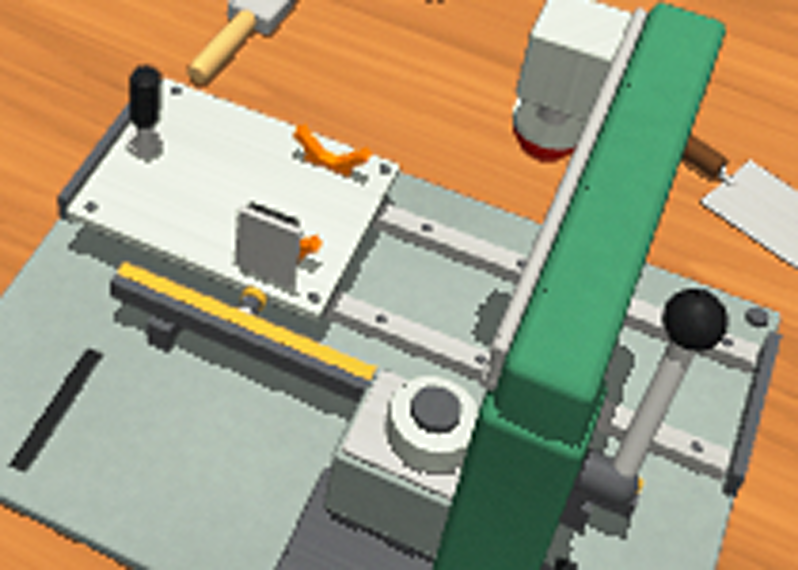

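The crops show the knob top (ct 652,410 / cs 147,72), saddle valleys (ct 472,485 and 469,355), back stop top (ct 469,323), notch gap (ct 271,278), ball (ct 473,303) and bar end (ct 596,270 / cs 122,268).

```bash
cat >> h.py <<'E'
def mc(u,v): return ((u+.5)/5-.5+120,(v+.5)/5-.5+95)
def ms(u,v): return ((u+.5)/3.8-.5+215,(v+.5)/3.8-.5+175)
E
python3 - <<'E'
from h import *
np.set_printoptions(precision=1,suppress=True)
t=cam("top");s=cam("scene")
for n,a,b in [("knobtop",mc(652,410),ms(147,72)),("stop top mid",mc(469,321),ms(270,213)),("bar end",mc(596,268),ms(118,270)),
 ("deck far-right",mc(670,302),ms(68,213)),("deck near-left",mc(414,522),ms(398,167)),("deck far left",mc(410,308),ms(322,318)),("near saddle valley",mc(472,485),ms(335,165)),("ball",mc(473,303),ms(255,295)),("cap",(361,231),(182.5,104))]:
    print(n,*tri([(t,a),(s,b)]))
for n,a,z in [("deckFR",mc(672,303),50),("deckNR",mc(685,511),50),("deckFL",mc(410,308),50),("deckNL",mc(415,522),50),("sadN",mc(472,485),64),("sadF",mc(469,355),64),("ball",mc(473,303),40),
 ("notch",mc(271,280),40),("notch",mc(271,280),52),("barEndR",mc(596,270),50),("barL",mc(210,280),50),
 ("plateNR",mc(706,558),10),("plateFR",mc(693,55),10),("plateNL",mc(45,576),10),("cap",(361,231),190)]: print(n,z,onz(t,a,z))
print(bot.get_state()["clock"])
# looks
E
```

```text
knobtop [599.2  18.8 121.4] [[-0.2, 0.1], [-0.2, -0.0]]
stop top mid [657.8 143.5 106.6] [[-0.4, 0.2], [-0.6, -0.0]]
bar end [706.   60.2  46.7] [[-0.2, 0.1], [-0.2, -0.0]]
deck far-right [682.9   7.   49.7] [[0.0, -0.0], [0.1, 0.0]]
deck near-left [524.4 183.7  48.1] [[-0.3, 0.1], [-0.3, -0.0]]
deck far left [673.8 192.4  48.3] [[-0.8, 0.3], [-1.2, -0.1]]
near saddle valley [550.3 144.5  52.5] [[-0.6, 0.2], [-0.8, -0.0]]
ball [678.7 147.3  47.7] [[-0.5, 0.2], [-0.8, -0.1]]
cap [ 430.  -332.4  189.3] [[0.1, -0.1], [0.2, 0.0]]
deckFR 50 [682.1   5.7  50. ]
deckNR 50 [536.1  -6.2  50. ]
deckFL 50 [674.7 189.4  50. ]
deckNL 50 [524.6 181.9  50. ]
sadN 64 [550.5 141.5  64. ]
sadF 64 [640.7 145.8  64. ]
ball 40 [680.7 146.3  40. ]
notch 40 [694.2 289.6  40. ]
notch 52 [692.2 287.1  52. ]
barEndR 50 [704.3  59.6  50. ]
barL 50 [691.7 330.4  50. ]
plateNR 10 [504.3 -22.7  10. ]
plateFR 10 [870.8  -6.4  10. ]
plateNL 10 [481.8 451.7  10. ]
cap 190 [ 429.7 -331.8  190. ]
0.25
```

```bash
cat >> h.py <<'E'
def pick_rot(a,az):   # tool pointing a below horizontal, heading az, camera side up
    h=np.array([np.cos(az),np.sin(az),0]);u=np.array([0,0,1.])
    z=h*np.cos(a)-u*np.sin(a);x=h*np.sin(a)+u*np.cos(a)
    return R.from_matrix(np.c_[x,np.cross(z,x),z]).as_rotvec()
def place_rot(a,az): return pick_rot(np.pi/2-a,az)
YAW=.0474
MX=np.array([np.cos(YAW),np.sin(YAW),0]);MY=np.array([-np.sin(YAW),np.cos(YAW),0])
E
python3 - <<'E'
from h import *
np.set_printoptions(precision=2,suppress=True)
b=np.array([430,-332,110.]);az=np.arctan2(b[1],b[0])
for d in (5,10,15,20,25,30):
  a=np.radians(d)
  for da in (0,):
    h=np.array([np.cos(az),np.sin(az),0])
    z=R.from_rotvec(pick_rot(a,az)).as_matrix()[:,2]
    print(d,[bot.inverse_kinematics(p,pick_rot(a,az)) for p in (b,b-90*z,b+[0,0,150])])
    c=np.array([594.5,143,92])-15*MX
    print('  place',[bot.inverse_kinematics(c+[0,0,k],place_rot(a,YAW)) for k in(0,120)])
for az in(YAW,YAW+.4,YAW-.4,YAW+1.57):
  print([bot.inverse_kinematics([x,y,98],place_rot(0,az)) for x,y in((599,19),(592,160))])
E
```

```text
5 [None, None, None]
  place [array([ 0.11,  0.42, -0.27,  0.79, -0.01, -3.08]), array([ 0.11,  0.34, -0.05,  1.09, -0.01, -3.08])]
10 [None, None, None]
  place [array([ 0.11,  0.38, -0.36,  0.66, -0.01, -3.08]), array([ 0.11,  0.29, -0.14,  0.97, -0.01, -3.08])]
15 [None, None, None]
  place [array([ 0.11,  0.34, -0.46,  0.52, -0.02, -3.08]), array([ 0.11,  0.24, -0.24,  0.83, -0.02, -3.08])]
20 [None, None, None]
  place [array([ 0.11,  0.3 , -0.55,  0.37, -0.02, -3.08]), array([ 0.11,  0.19, -0.33,  0.7 , -0.02, -3.08])]
25 [None, None, None]
  place [array([ 0.12,  0.27, -0.64,  0.22, -0.03, -3.08]), array([ 0.12,  0.15, -0.43,  0.56, -0.03, -3.08])]
30 [None, None, array([-0.92, -0.12, -1.08, -0.42,  0.23,  3.01])]
  place [array([ 0.12,  0.25, -0.74,  0.06, -0.04, -3.08]), array([ 0.12,  0.11, -0.52,  0.42, -0.04, -3.08])]
[array([-0.1 ,  0.47, -0.16,  0.94, -0.  ,  2.99]), array([ 0.13,  0.49, -0.12,  0.96, -0.  , -3.06])]
[array([-0.1 ,  0.47, -0.16,  0.94,  0.  ,  2.59]), array([ 0.13,  0.49, -0.12,  0.96,  0.  ,  2.83])]
[array([-0.1 ,  0.47, -0.16,  0.94,  0.  , -2.89]), array([ 0.13,  0.49, -0.12,  0.96,  0.  , -2.66])]
[array([-0.1 ,  0.47, -0.16,  0.94,  0.  ,  1.42]), array([ 0.13,  0.49, -0.12,  0.96,  0.  ,  1.66])]
```

```bash
cat >> h.py <<'E'
def flip(rv): return (R.from_rotvec(rv)*R.from_euler('z',np.pi)).as_rotvec()
E
python3 - <<'E'
from h import *
np.set_printoptions(precision=2,suppress=True)
az0=np.arctan2(-332,430)
for gh in (85,100):
 b=np.array([430,-332,30.+gh])
 for d in (25,30,35,40,45):
  for o in range(-100,101,20):
   a=np.radians(d);az=az0+np.radians(o);rv=pick_rot(a,az);z=R.from_rotvec(rv).as_matrix()[:,2]
   for nm,r in(("up",rv),("dn",flip(rv))):
    q=[bot.inverse_kinematics(p,r) for p in (b,b-90*z,b+[0,0,60])]
    if q[0] is not None: print(gh,d,o,nm,q[0],[k is not None for k in q])
E
```

```text
85 25 -100 up [-0.4   0.81  0.02  1.5  -0.97 -0.75] [True, True, True]
85 25 -100 dn [-0.4   0.81  0.02  1.5  -0.97  2.39] [True, True, True]
85 25 -80 up [-0.37  0.61 -0.36  0.85 -1.12 -1.3 ] [True, True, True]
85 25 -80 dn [-0.37  0.61 -0.36  0.85 -1.12  1.84] [True, True, True]
85 25 -60 up [-0.38  0.43 -0.84 -0.17 -1.08 -2.1 ] [True, True, True]
85 25 -60 dn [-0.38  0.43 -0.84 -0.17 -1.08  1.04] [True, True, True]
85 25 40 up [-1.27  0.36 -1.04 -0.34  1.07  2.13] [True, True, True]
85 25 40 dn [-1.27  0.36 -1.04 -0.34  1.07 -1.01] [True, True, True]
85 25 60 up [-1.28  0.5  -0.59  0.69  1.12  1.33] [True, True, True]
85 25 60 dn [-1.28  0.5  -0.59  0.69  1.12 -1.81] [True, True, True]
85 25 80 up [-1.24  0.71 -0.23  1.34  0.98  0.77] [True, True, True]
85 25 80 dn [-1.24  0.71 -0.23  1.34  0.98 -2.37] [True, True, True]
85 25 100 up [-1.17  0.86  0.07  1.71  0.78  0.48] [True, True, True]
85 25 100 dn [-1.17  0.86  0.07  1.71  0.78 -2.67] [True, True, True]
85 30 -100 up [-0.42  0.76 -0.02  1.4  -0.92 -0.85] [True, True, True]
85 30 -100 dn [-0.42  0.76 -0.02  1.4  -0.92  2.29] [
[... 10829 characters left out ...]
00 45 20 up [-1.05  0.12 -0.98 -0.17  0.5   2.57] [True, True, True]
100 45 20 dn [-1.05  0.12 -0.98 -0.17  0.5  -0.57] [True, True, True]
100 45 40 up [-1.14  0.2  -0.79  0.22  0.71  2.09] [True, True, True]
100 45 40 dn [-1.14  0.2  -0.79  0.22  0.71 -1.05] [True, True, True]
100 45 60 up [-1.17  0.34 -0.54  0.68  0.79  1.58] [True, True, True]
100 45 60 dn [-1.17  0.34 -0.54  0.68  0.79 -1.56] [True, True, True]
100 45 80 up [-1.15  0.5  -0.27  1.11  0.74  1.13] [True, True, True]
100 45 80 dn [-1.15  0.5  -0.27  1.11  0.74 -2.01] [True, True, True]
100 45 100 up [-1.1   0.64 -0.03  1.43  0.61  0.78] [True, True, True]
100 45 100 dn [-1.1   0.64 -0.03  1.43  0.61 -2.36] [True, True, True]
```

```bash
cat >> h.py <<'E'
A=np.radians(30);GH=85
PR=pick_rot(A,np.arctan2(-332,430)+np.radians(60));PZ=R.from_rotvec(PR).as_matrix()[:,2]
PL=flip(place_rot(A,YAW))
E
python3 - <<'E'
from h import *
np.set_printoptions(precision=2,suppress=True)
b=np.array([430,-332,30.+GH])
bot.goto(b-110*PZ,PR)
c=cam("wrist");im=c["img"].copy()
print(bot.get_state()["clock"],bot.get_state()["qpos"])
ang=np.linspace(0,2*np.pi,40)
ps=[np.c_[b[0]+r*np.cos(ang),b[1]+r*np.sin(ang),0*ang+z] for r,z in((28,30),(28,152),(12,190))]
for p in ps: cv2.polylines(im,[proj(c,p).astype(int).reshape(-1,1,2)],True,(0,0,255))
cv2.imwrite("pics/w1.png",im)
E
```

```text
1.3167 [-1.46  0.45 -0.43  1.13  0.98  1.05]
```

View pics/w1.png

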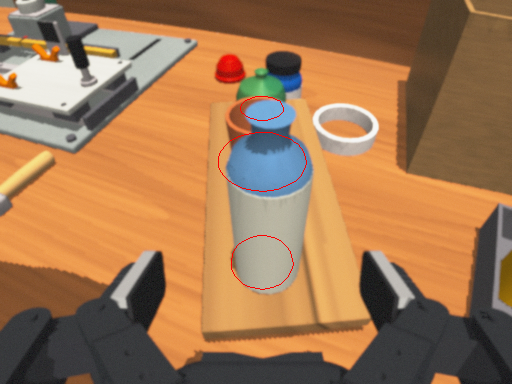

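The wrist view shows the bottle about 6–9 px (≈5 mm) right of the overlay: cap at (272,107), foot bottom at (268,291). The fingers will straddle it and the tumbler is well behind. I'll shift the estimate and grasp.

```bash
python3 - <<'E'
from h import *
np.set_printoptions(precision=2,suppress=True)
b=np.array([432,-336.6,30.+GH])
bot.move_linear(b-60*PZ,PR)
print(bot.move_linear(b,PR,vel=80,guard=8))
f0=bot.get_state()["force"]
bot.grab();s=bot.get_state();print(s["grip_width"],s["force"]-f0,s["clock"])
bot.move_linear(b+[0,0,5],vel=20)
bot.move_linear(b+[0,0,160],vel=200)
s=bot.get_state();print(s["grip_width"],s["force"]-f0,s["clock"])
seat=np.array([594.5,143,92])-15*MX
tgt=seat-(GH-80)*MX
for k in ([0,0,150],[0,0,0]):
    print(bot.inverse_kinematics(tgt+k-20*MX,PL))
bot.goto(np.array([470,-150,300]),PL)
bot.goto(tgt+[0,0,150]-20*MX,PL)
s=bot.get_state();print(s["qpos"],s["force"],s["clock"])
c=cam("wrist");cv2.imwrite("pics/w2.png",c["img"])
for n in("scene","top"): cv2.imwrite(f"pics/{n}2.png",cam(n)["img"])
i=cv2.resize(cv2.imread("pics/scene2.png")[80:330,190:430],None,fx=2,fy=2)
cv2.imwrite("pics/m2.png",np.hstack([cv2.copyMakeBorder(c["img"],0,500-384,0,0,0)[:, 100:412],i]))
E
```

```text
False
54.85541275090378 [-4.94 -2.48  6.28] 3.0917
54.47845409730702 [ 0.24 -1.45 -3.15] 4.4167
[ 0.12  0.04 -0.51  0.5  -0.04  0.07]
[ 0.12  0.22 -0.79  0.04 -0.04  0.07]
[ 0.12  0.04 -0.51  0.5  -0.04  0.07] [ 0.77 -0.05 -3.45] 7.3667
```

View pics/m2.png

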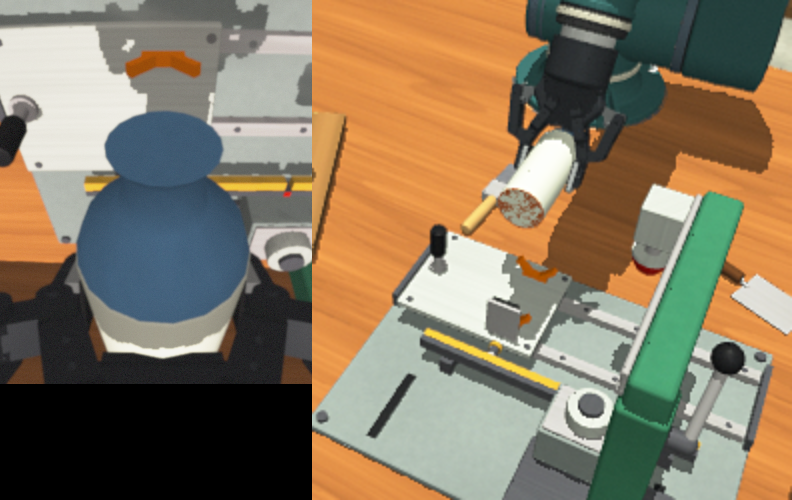

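The bottle is held horizontal with its neck to the robot. In the wrist view the near saddle is centred at ≈(263,66), the cap at (263,148), the notch at (388,190) and the knob foot at (124,105). I'll compare these with my estimates.

```bash
python3 - <<'E'
from h import *
np.set_printoptions(precision=1,suppress=True)
c=cam("wrist");t=cam("top")
def M(p): 
    d=np.array(p)-np.array([594.5,143,50]);return np.array([d@MX,d@MY,d[2]])
print("near saddle",M(onz(c,(263,62),68)), "notch",M(onz(c,(388,188),50)),"knobfoot",M(onz(c,(124,108),50)))
s=bot.get_state()
Rm=R.from_rotvec(s["orientation"]).as_matrix();neck=-MX
print("tcp",M(s["position"]), "cap centre predicted px",proj(c,s["position"]+75*neck))
g=cv2.cvtColor(c["img"],cv2.COLOR_BGR2HSV)
m=cv2.inRange(g,(3,180,120),(14,255,255))[:120];ys,xs=np.nonzero(m[:, 180:340]);print("orange px",xs.min()+180,xs.max()+180,ys.min(),ys.max())
# wrist view of knob head vs scene/top
print(proj(c,[599.2,18.8,120]),proj(c,np.array([599.2,18.8,50])))
print("sadN pred",proj(c,np.array([594.5,143,64])-45*MX),"notch pred",proj(c,np.array([692.5,287.5,50])))
E
```

```text
near saddle [-48.6   0.1  18. ] notch [106.1 140.7   0. ] knobfoot [   1.6 -125.1    0. ]
tcp [-39.8  -1.  192.2] cap centre predicted px [[260.6 128.4]]
orange px 227 300 51 76
[[ 97.6 156.6]] [[124.  105.3]]
sadN pred [[262.8  64.1]] notch pred [[387.5 187.1]]
```

```bash
python3 - <<'E'
from h import *
np.set_printoptions(precision=2,suppress=True)
def M(p): 
    d=np.array(p)-np.array([594.5,143,50]);return np.array([d@MX,d@MY,d[2]])
O=np.array([594.5,143.0,50]);base=O+[0,0,42]-20*MX+0.7*MY
def st(n): s=bot.get_state();print(n,M(s["position"]),s["force"],s["grip_width"],round(s["clock"],2))
bot.move_linear(base-20*MX+[0,0,30],vel=120)
bot.move_linear(base-12*MX+[0,0,5],vel=40);st("above")
print(bot.move_linear(base+12*MX+[0,0,5],vel=12,guard=3));st("stop")
p=np.array(bot.get_state()["position"])
print(bot.move_linear(p-[0,0,14],vel=8,guard=3));st("down")
for n in("scene","top","wrist"): cv2.imwrite(f"pics/{n}3.png",cam(n)["img"])
i=cv2.resize(cv2.imread("pics/scene3.png")[150:310,230:350],None,fx=3,fy=3)
cv2.imwrite("pics/m3.png",np.hstack([cv2.copyMakeBorder(cv2.imread("pics/wrist3.png"),0,96,0,0,0)[:,56:456],i]))
E
```

```text
above [-31.96   0.71  47.03] [-0.18 -0.13 -3.6 ] 54.7969531821431 9.57
True
stop [-21.45   0.63  46.05] [-0.54  0.12 -3.98] 54.939493810843906 10.64
True
down [-21.51   0.44  37.67] [ 1.32 -1.69  2.34] 54.68625095009128 11.68
```

View pics/m3.png

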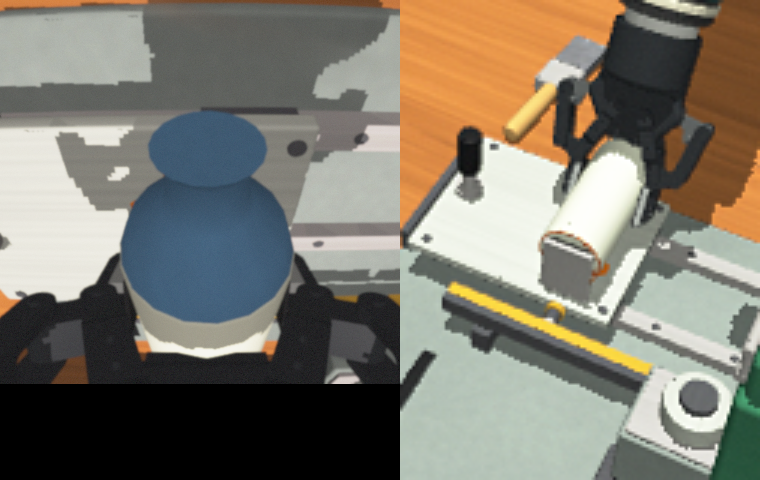

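The bottle sits between the saddles with its foot on the stop (contact at cradle x −21.5 against the −20 expected). Next: release, retreat, check.

```bash
python3 - <<'E'
from h import *
np.set_printoptions(precision=2,suppress=True)
O=np.array([594.5,143.0,50])
def st(n):
    s=bot.get_state();d=s["position"]-O;f=s["force"];print(n,[round(v,2) for v in(d@MX,d@MY,d[2],f@MX,f@MY,f[2],s["grip_width"],s["clock"])])
p=np.array(bot.get_state()["position"]);z=R.from_rotvec(bot.get_state()["orientation"]).as_matrix()[:,2]
print(bot.move_linear(p+2*MX,vel=8,guard=3));st("nudge")
bot.open();bot.dwell(.2);st("open")
p=np.array(bot.get_state()["position"])
bot.move_linear(p-40*z,vel=50);bot.move_linear(p-120*z,vel=150)
KR=flip(place_rot(0,YAW));k=np.array([600.5,18.3,101])
bot.goto(k+[0,0,110],KR);st("above knob")
for n in("scene","top","wrist"): cv2.imwrite(f"pics/{n}4.png",cam(n)["img"])
c=cam("wrist");print(proj(c,[k-[0,0,51],k+[0,0,19]]))
i=cv2.resize(cv2.imread("pics/scene4.png")[170:310,230:350],None,fx=3,fy=3)
cv2.imwrite("pics/m4.png",np.hstack([cv2.copyMakeBorder(cv2.imread("pics/wrist4.png"),0,36,0,0,0)[:,80:500],i]))
E
```

```text
True
nudge [np.float64(-21.46), np.float64(0.28), np.float64(37.46), np.float64(-0.1), np.float64(-1.58), np.float64(2.68), 54.77, 12.04]
open [np.float64(-21.29), np.float64(0.24), np.float64(37.52), np.float64(0.38), np.float64(-0.26), np.float64(0.01), 85.35, 12.66]
above knob [np.float64(-0.17), np.float64(-124.45), np.float64(160.0), np.float64(-0.17), np.float64(-0.59), np.float64(-0.08), 85.62, 15.22]
[[260.29 180.02]
 [259.82 206.99]]
```

View pics/m4.png

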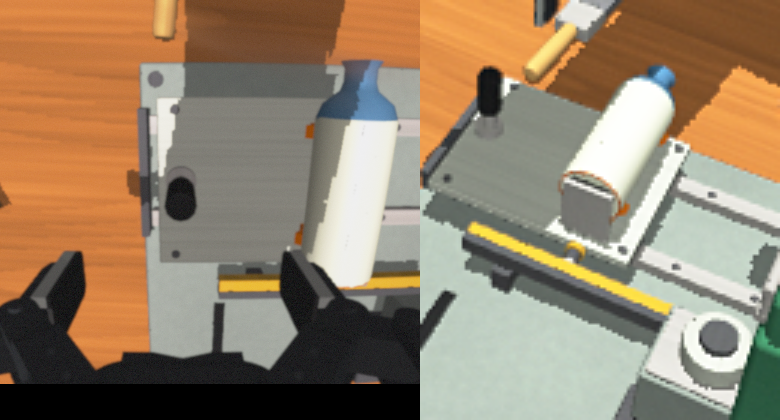

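The knob is centred where predicted (foot ≈(261,179), top ≈(261,208) in full-image pixels) and the bottle lies against the stop. I'll check the bottle outline numerically and grip the knob.

```bash
python3 - <<'E'
from h import *
O=np.array([594.5,143.0,50])
def st(n):
    s=bot.get_state();d=s["position"]-O;f=s["force"];print(n,*[round(float(v),2) for v in(d@MX,d@MY,d[2],f@MX,f@MY,f[2],s["grip_width"],s["clock"])])
c=cam("wrist")
P=lambda x,y,z:O+x*MX+y*MY+[0,0,z]
print(np.round(proj(c,[P(-95,-12,42),P(-95,12,42),P(-57,-28,42),P(-57,28,42),P(64,-28,42),P(64,28,42),P(65,0,70),P(65,0,14)])-[80,0]).tolist())
k=np.array([600.5,18.3,101])
print(bot.move_linear(k+[0,0,30],vel=120),bot.move_linear(k,vel=50,guard=6));st("down")
bot.grab();bot.dwell(.2);st("grip")
E
```

```text
[[345.0, 62.0], [378.0, 64.0], [317.0, 117.0], [391.0, 119.0], [300.0, 270.0], [365.0, 269.0], [348.0, 289.0], [320.0, 255.0]]
False False
down 0.16 -124.87 51.09 0.4 0.28 -0.27 85.56 17.03
grip 0.13 -124.93 51.26 -1.56 -0.25 6.17 20.84 17.84
```

```bash
python3 - <<'E'
from h import *
def st(n):
    s=bot.get_state();d=s["position"]-p0;f=s["force"];print(n,*[round(float(v),2) for v in(d@MX,d@MY,d[2],f@MX,f@MY,f[2],s["grip_width"],s["clock"])])
p0=np.array(bot.get_state()["position"]);np.save("p0.npy",p0)
print(bot.move_linear(p0+15*MY,vel=12,guard=8));st("15")
print(bot.move_linear(p0+120*MY,vel=22,guard=8));st("120")
for d in (124,128,131):
    print(bot.move_linear(p0+d*MY,vel=8,guard=8));st(d)
E
```

```text
False
15 -0.03 14.81 0.01 -1.94 -5.15 2.88 20.4 19.23
False
120 -0.22 119.98 -0.02 -1.16 -4.08 4.98 20.83 24.16
False
124 -0.19 124.05 0.03 -2.32 -3.65 4.42 20.83 24.81
False
128 -0.21 128.08 0.0 -2.79 -3.29 5.22 20.69 25.46
False
131 -0.21 131.17 -0.01 -3.59 -2.31 5.3 20.71 25.98
```

```bash
python3 - <<'E'
from h import *
p0=np.load("p0.npy");pk=-9
for d in np.arange(132,148,1.0):
    bot.move_linear(p0+d*MY,vel=6,guard=9)
    fs=[]
    for _ in range(5): bot.dwell(.03);fs.append(bot.get_state()["force"])
    s=bot.get_state();f=np.mean(fs,0);fy=f@MY
    print(d,*[round(float(v),2) for v in((s["position"]-p0)@MY,f@MX,fy,f[2],s["clock"])])
    pk=max(pk,fy)
    if pk>-0.5 and fy<pk-2.0: break
E
```

```text
132.0 132.19 -3.41 -2.08 4.84 26.47
133.0 133.23 -3.14 -1.9 5.01 26.95
134.0 134.14 -3.39 -2.82 5.18 27.43
135.0 135.17 -3.91 -2.39 4.76 27.92
136.0 136.19 -3.49 -2.28 5.25 28.4
137.0 137.32 -3.48 -1.1 5.26 28.88
138.0 138.43 -3.53 0.15 5.24 29.37
139.0 139.5 -3.61 0.67 5.28 29.85
140.0 140.66 -3.9 2.72 4.58 30.33
141.0 141.44 -3.5 1.54 4.97 30.82
142.0 142.01 -3.92 -2.35 5.73 31.3
```

The felt profile is clear: baseline −2.3 N, draw-in to +2.7 N at 140.7, back to baseline at 142.0, so the ball is seated. I'll take one visual check.

```bash
python3 - <<'E'
from h import *
p0=np.load("p0.npy");bot.dwell(.3)
fs=[]
for _ in range(10): bot.dwell(.03);fs.append(bot.get_state()["force"])
f=np.mean(fs,0);s=bot.get_state();print((s["position"]-p0)@MY,f@MY,f,s["grip_width"],s["clock"])
t=cam("top")["img"][90:220,120:270];w=cam("scene")["img"][150:330,230:430]
a=cv2.resize(t,(500,433),interpolation=cv2.INTER_CUBIC);b=cv2.resize(w,(300,270),interpolation=cv2.INTER_CUBIC)
cv2.imwrite("pics/m5.png",np.hstack([a,cv2.copyMakeBorder(b,0,163,0,0,0)]))
E
```

```text
142.0494981766727 -2.250170329942107 [-3.79766573 -2.43284478  5.69032449] 20.585474602902863 31.9333
```

View pics/m5.png

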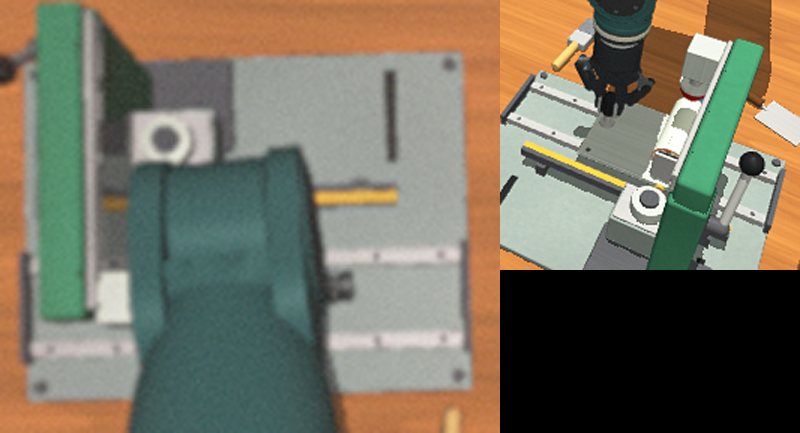

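```bash
python3 - <<'E'
from workcell import bot
bot.job_done();print(bot.get_state()["clock"])
E
```

```text
the job is handed in; nothing more can be done
the job is handed in; nothing more can be done
```

The job is done and handed in at about 32 s on the clock. The bottle lies in the cradle, released, with its neck towards the robot and its foot on the back stop. The knob is still in the grip, with the ball seated in the notch as far as I can feel.

- **Bottle:** I set it down against the stop under force guard and then let go. Its outline in the wrist view matched the home position to about 2–3 mm, a little towards +y. The last scene picture shows it still in the cradle with its foot at the stop.
- **Notch:** I slid the shuttle at about 22 mm/s, then in 1 mm steps. The steady drag was about −2.3 N. The ball began to draw the shuttle on at about 137.5 mm of travel, and the force along the rails peaked at +2.7 N at 140.7 mm. It was back at −2.3 N at 142.0 mm, and I stopped there. The cameras had put the notch at about 140.7 mm, which agrees to about 1.3 mm.

**Not confirmed or slightly off:**
- The arm and printing head hid the ball and notch from the cameras at the end, so the seating rests on force and travel alone.
- The bottle settled with the tool 4 mm lower than planned, which I put down to a small offset in the grasp.
- While the knob is gripped, a steady side load of 2–6 N shows at the wrist.

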